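Slide the jar through the spring gate into the splash-guard bay

ROBOT

A 6-joint arm with a two-finger parallel gripper is mounted at the origin on a cart in front of the work surface, level with it; the furniture and walls round the work are solid. World frame = base frame: x ahead of the robot, y to its left, z up, the work surface at z = 0. Lengths are in m, angles in rad, forces in N, time in s.
With the tool pointing down it reaches from about 0.325 to 1 m from the base axis. Payload 5.1 kg.
Tool frame: the origin (TCP) lies at the very end of the fingers, on their centre line; the grasp point (between the pads) lies 19 mm behind it (arm.hold_point_z is the distance from the TCP to the grasp point, in m); y points along the fingers, z is the direction in which the jaws open and shut, and the axes are right-handed (so a half turn about y gives the same grasp; the last joint's range is limited). The gripper opens to 85 mm and grips with 20 to 120 N. Pads are 22 mm wide; open, the fingers measure 114 mm over their backs; the gripper's body (76 mm by 85 mm) begins 54 mm behind the grasp point. The pads swing forward as they close: fully open they stand 13 mm farther back than shut.
Start: joints at [-1.422, 0.124, 1.65, -0, 1.367, -0.083], TCP at [0.149, -0.633, 0.231] pointing down, gripper open.
Joint ranges: [-2.61, 2.61], [-1.02, 2.33], [0.03, 2.71], [-1.35, 4.49], [0.32, 2.68], [-2.91, 2.91]. Speed limits (rad/s): [2.57, 2.57, 3.14, 3.14, 3.14, 3.14].

INTERFACE

Orientations are given as a rotation vector (axis times angle).
In Python, from station import arm gives the robot as it stands.
- The arm moves only by the shell command python3 -m crank 'ROWS' [FORCE]. ROWS is a JSON object of lists of equal length, an entry for each row: "slide": the shift along the world's x, y, z in m, a list of three; "delta_rot": the turn, a rotation vector about the world's x, y, z in rad, a list of three; "claw": the finger opening in m, from 0 to 0.0854. A call has 1 to 20 rows; each row shifts and turns the commanded pose from where the row before left it; what a row does not reach is not made up. A row lasts 1/8 s, in which the tool goes at most 62.5 mm and 10.7 degrees, less where a joint would pass 70% of its speed; a pose out of reach is approached as far as the arm can. A call is refused whole if a number of a shift passes 0.0625 or a number of a turn 0.188, either way. A call with a gripper value outside its range is refused whole. The fingers move at their own pace and stop on an object; FORCE is the grip in N (left out, the last holds). Time passes only in rows, so rows that do not move let the fingers close. It gives the time, the measured TCP pose, the force and the opening at its end, in the units of the state.
- arm.get_obs(): the state, without advancing time (a new reading comes with each control period).
- arm.camera(name): name is "scene" or "top" or "wrist"; returns a dict with "frame" (400x640x3 uint8, blue, green, red), "K" (3x3 intrinsics, pixels), "xyz" and "rotation" of the camera in the world. Camera axes: x right, y down, z forward; pixel columns grow to the right and rows downward; lengths in m; the calibration is good to about 2 mm. A picture is of the moment at which its call begins. There is no depth.
- arm.job_done(): hands the job in, once; it reports no verdict.
The state is a dict: "time_s": time; "joint_pos": joint angles; "joint_velocities": joint speeds; "joint_efforts": joint torques, N m; "ee_pos": TCP position; "ee_rot": TCP orientation; "contact_force": force on the tool from outside, world axes, zero at the start; "moment": the same for the moment, N m; "width": finger opening in m.
Only numpy, scipy, OpenCV 4.12 (cv2) and the standard library are available. Lean on these libraries where they do the work, as an engineer would, in place of code of your own. Each camera call takes 0.05 s, during which the arm holds its last target.

TASK

Slide the white jar with the grey screw cap along the worktop, through the spring-loaded gate and into the little open-topped splash-guard bay, keeping the gate held open until the jar stands right home against the bay's back wall. Then take the gripper out so that the gate swings fully shut behind the jar. Do not lift the jar or tip it over, and leave the glassware, dishes and dropper bottle around it where they stand.

Things in the scene. Friction and masses are not known exactly. Their poses are not given: they have to be found in the camera images.
- jar_center (a point): Centre of the jar to be slid in, 42.5 mm above its foot. Upright round white plastic jar with a grey screw cap and a paper band: 56 mm in diameter, 85 mm high, 0.16 to 0.28 kg. It starts on the worktop in front of the gate, often off to one side of the gateway. It slides when pushed below about 35 mm and tips when pushed near its top. Its z axis points up.
- bay: Bay fixed to the worktop, clear walls on an aluminium frame, open above, no sill. Origin on the worktop at the middle of the gateway; x inward through the gate, y left seen that way, z up. 74 mm wide inside (walls at y = +-37 mm, 60 mm high, 4 mm thick); gate posts 10 mm square, 66 mm high, at x = 0, y = +-42 mm; back wall's inner face at x = 128 mm; foot flange 3 mm high to y = +-55 mm.
- bay_home (a point): Where the jar's centre is when the jar touches the back wall, in the middle of the lane: 100 mm inward of the bay's origin, 42.5 mm above the worktop. A jar standing home is clear of the gate's swing. The bay is turned up to 0.25 rad from facing the robot.
- gate (a joint): Gate angle, rad: 0 shut, growing as it swings inward to 1.5 (along the left wall); never outward. White leaf 4 mm thick, 10 to 56 mm above the worktop, free edge 68 mm from its upright hinge, which is gate_hinge. A soft spring always pulls it shut (0.02 N m when shut, 0.065 N m wide open), damped, closing in about a second; it stays open only while something holds it.
- gate_hinge (a point): Point on the gate's upright hinge axis, 33 mm above the worktop: in the bay's frame at x = 4 mm, y = +37 mm (left end of the gateway).
- petri_stack: Bystander: stack of white petri dishes, 95 mm across, 57 mm high; origin at its foot.
- beaker_1: Bystander: glass beaker, 76 mm across, 89 mm high; origin at its foot.
- beaker_6: Bystander: small glass beaker, 56 mm across, 69 mm high; origin at its foot.
- dropper: Bystander: dropper bottle, 33 mm across, 102 mm high; origin at its foot.
- jar: The same jar; origin at the centre of its foot, z up. Use jar_center for its position.

How it is judged:
On the way, in this order (a step that is already met when the one before it is completed fails the run):
1. the jar stands in the gateway with the gate swung open ahead of it (x of jar_center in the frame of bay between -0.01 and 0.06 m and y of jar_center in the frame of bay between -0.014 and 0.014 m and value of joint gate above 0.35 rad), for 0.05 s.
2. the jar is home against the back wall while the gate is still held open (x of jar_center in the frame of bay above 0.091 m and value of joint gate above 0.3 rad), for 0.1 s.
At the end, for the whole second after the job is handed in: The jar stands upright and still inside the bay, within 10 mm of touching the back wall, and the gate has swung shut (within 0.06 rad) (x of jar_center in the frame of bay between 0.09 and 0.106 m and y of jar_center in the frame of bay between -0.014 and 0.014 m and angle between jar_center's own z axis and vertical below 0.08 rad and value of joint gate below 0.06 rad and linear speed of jar below 0.01 m/s).
It fails at once if the jar is lifted more than 15 mm off the worktop (height (world z) of jar_center above 0.0575 m).
It fails at once if the jar is tipped by more than 0.4 rad (angle between jar_center's own z axis and vertical above 0.4 rad).
It fails at once if a bystander (dishes, beaker or dropper bottle) is moved by more than 30 mm (distance of any of petri_stack, beaker_1, beaker_6, dropper from where it was at the start of the episode above 0.03 m).
It also fails if it takes over 48 s, if anything falls off the work surface, if the arm or the gripper's body presses on something with over 40 N, if the wrist force passes 120 N, or if a joint passes its speed limit or range.

## Working session

There is one attempt and no reset: what is moved stays moved. The work goes in short steps, Python scripts to look and compute and a shell command to move; the robot and the scene stay as the last step left them, time stands still between calls to the robot, and variables do not carry over. Pictures are saved under pics/ and viewed, and the job is handed in when it is done.

```bash
ls; mkdir -p pics
python3 - <<'E'
from station import arm
import cv2
o=arm.get_obs();print({k:o[k] for k in('time_s','ee_pos','ee_rot','width','contact_force')}, arm.hold_point_z)
for n in("scene","top","wrist"):
    c=arm.camera(n);cv2.imwrite(f"pics/{n}0.png",c["frame"]);print(n,c["K"],c["xyz"],c["rotation"])
E
```

```text
pics
{'time_s': 0.0, 'ee_pos': array([ 0.14920483, -0.63200445,  0.2300535 ]), 'ee_rot': array([-0.24437082,  2.10085597, -2.09636894]), 'width': 0.08542547941059601, 'contact_force': array([ 0.37686357, -0.67669577, -0.25807251])} 0.0187
scene [[437.18226387   0.         319.385273  ]
 [  0.         437.18226387 197.15206494]
 [  0.           0.           1.        ]] [0.09086202 0.40628333 0.54639337] [-1.12695018  2.18492807 -1.1587094 ]
top [[361.44311092   0.         323.27444321]
 [  0.         361.44311092 201.07366364]
 [  0.           0.           1.        ]] [ 0.55894851 -0.02114563  0.9077659 ] [-2.15240834  2.16933325 -0.13240407]
wrist [[316.3593283    0.         317.58891137]
 [  0.         316.3593283  203.88167314]
 [  0.           0.           1.        ]] [ 0.21703514 -0.61726372  0.37236229] [ 2.28498926 -1.8062889  -0.2540342 ]
```

View pics/scene0.png

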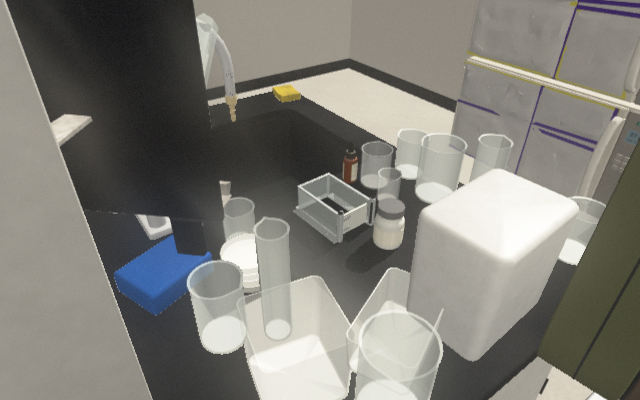

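View pics/top0.png

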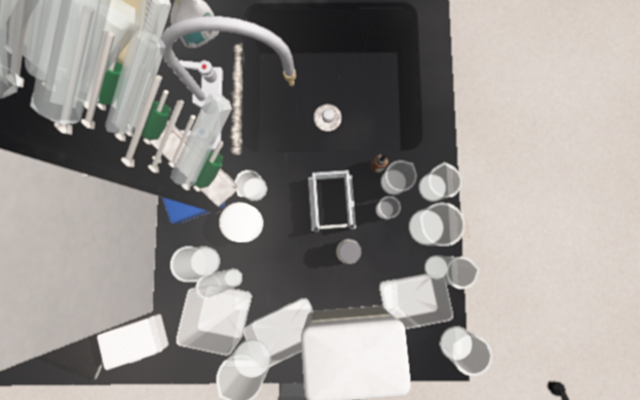

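```bash
cat > h.py <<'E'
import numpy as np,cv2
from scipy.spatial.transform import Rotation as R
def ray(c,u,v,z):
    d=R.from_rotvec(c["rotation"]).as_matrix()@np.linalg.solve(c["K"],[u,v,1.]); return c["xyz"]+d*(z-c["xyz"][2])/d[2]
def proj(c,p):
    q=c["K"]@(R.from_rotvec(c["rotation"]).as_matrix().T@(np.asarray(p)-c["xyz"])); return q[:2]/q[2]
E
python3 - <<'E'
from h import *
from station import arm
c=arm.camera("top");f=c["frame"]
cv2.imwrite("pics/topz.png",cv2.resize(f[150:280,270:410],None,fx=5.5,fy=4.6 and 4.6*1.0,interpolation=cv2.INTER_CUBIC) if 0 else cv2.resize(f[150:270,290:420],None,fx=5,fy=5,interpolation=cv2.INTER_CUBIC))
print(ray(c,348,251,.085),ray(c,333,230,.06),ray(c,333,171,.06))
s=arm.camera("scene");cv2.imwrite("pics/scenez.png",cv2.resize(s["frame"][140:260,280:420],None,fx=5,fy=5,interpolation=cv2.INTER_CUBIC))
E
```

```text
[ 0.54408243 -0.07859438  0.085     ] [ 0.59259281 -0.04602097  0.06      ] [ 0.73304911 -0.04759105  0.06      ]
```

View pics/topz.png

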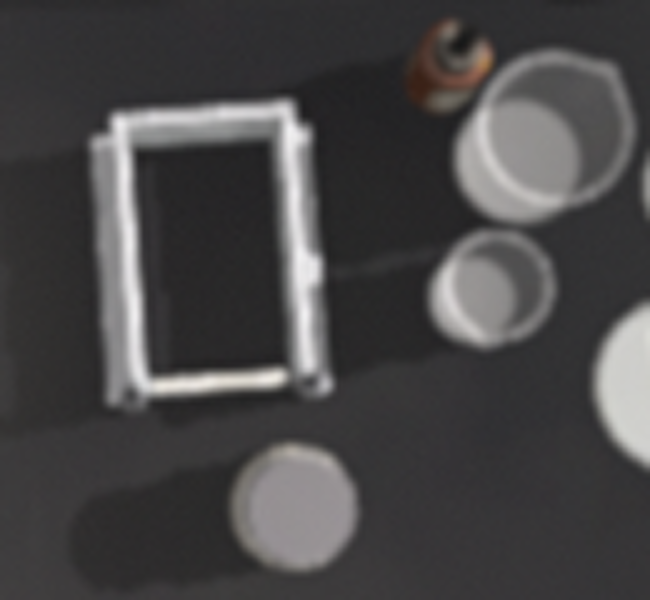

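View pics/scenez.png

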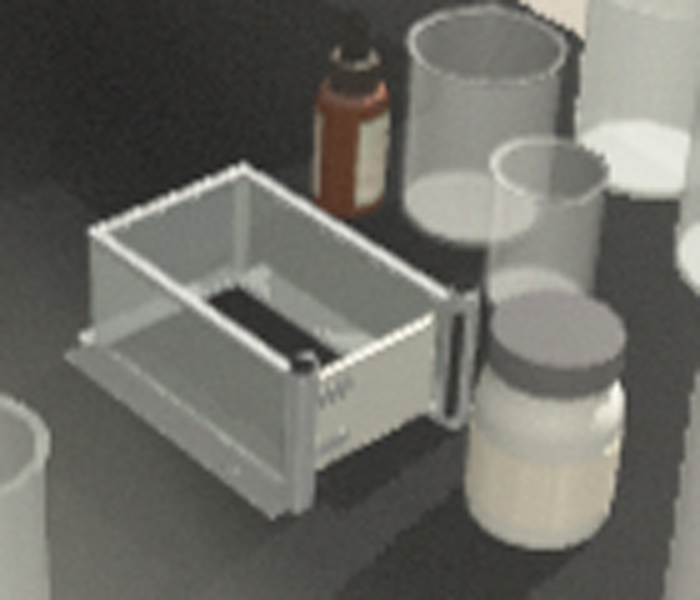

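View pics/wrist0.png

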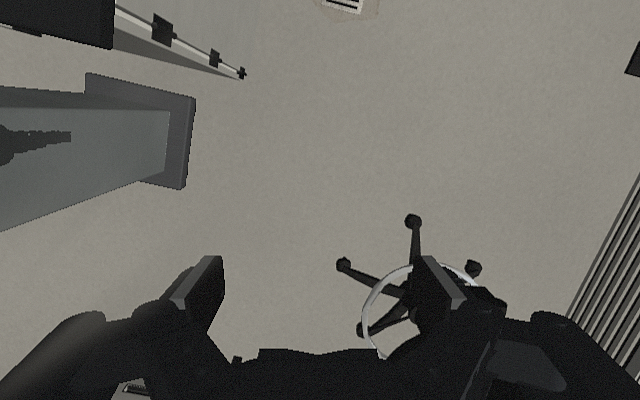

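Run:
```python
from h import *
from station import arm
c=arm.camera("top");s=arm.camera("scene")
T=lambda u,v,z:ray(c,290+(u+.5)/5-.5,150+(v+.5)/5-.5,z)
S=lambda u,v,z:ray(s,280+(u+.5)/5-.5,140+(v+.5)/5-.5,z)
print("posts top",T(130,397,.066),T(317,382,.066),"scene",S(305,360,.066),S(462,293,.066))
print("rims",T(138,385,.06),T(120,120,.06),T(305,375,.06),T(290,108,.06))
print("scene rim back",S(93,232,.06),S(243,167,.06))
print("jar",T(294,508,.085),"scene",S(560,332,.085))
g=c["frame"].astype(int)
A=np.r_[T(130,397,.066)[:2]];B=T(317,382,.066)[:2]
for a,b,n in((T(138,385,.06),T(120,120,.06),'L'),(T(305,375,.06),T(290,108,.06),'R')):
    d=b-a;print(n,np.arctan2(d[1],d[0]),np.hypot(*d[:2]))
d=A-B;print('posts yaw',np.arctan2(-d[0],d[1]),np.hypot(*d))
```

```text
posts top [ 0.5949915  -0.00543214  0.066     ] [ 0.60127263 -0.09248649  0.066     ] scene [ 0.59883574 -0.01100806  0.066     ] [ 0.59850598 -0.08812406  0.066     ]
rims [ 0.60082909 -0.0090982   0.06      ] [ 0.72709056 -0.00126756  0.06      ] [ 0.60489685 -0.08742579  0.06      ] [ 0.73230168 -0.08242994  0.06      ]
scene rim back [7.25079957e-01 3.01876270e-04 6.00000000e-02] [ 0.73109398 -0.0806823   0.06      ]
jar [ 0.54362834 -0.07948946  0.085     ] scene [ 0.53894968 -0.08116914  0.085     ]
L 0.06193987376120285 0.12650405609221987
R 0.0391923556519484 0.1275027427616524
posts yaw 0.07202696136289997 0.08728065728981883
```

Run:
```python
from h import *
from station import arm
c=arm.camera("top");s=arm.camera("scene")
for z in(.1,.15,.2,.25,.3):print(z,ray(c,303,320,z)[:2],ray(c,405,322,z)[:2],'|',ray(s,415,212,z)[:2],ray(s,500,172,z)[:2],ray(s,580,207,z)[:2])
M=R.from_rotvec(arm.get_obs()["ee_rot"]).as_matrix();print(M.round(3))
b=.06
for sg in(1,-1):
  z=sg*np.array([-np.sin(b),np.cos(b),0]);y=np.array([0,0,-1.]);x=np.cross(y,z)
  D=np.c_[x,y,z]@M.T;print(sg,R.from_matrix(D).as_rotvec(), x)
```

```text
0.1 [0.3971463  0.02227676] [ 0.39109647 -0.19850256] | [ 0.48797655 -0.0861013 ] [ 0.4857263  -0.32297828] [ 0.33063623 -0.33607084]
0.15 [0.40716172 0.01958896] [ 0.40148636 -0.18752432] | [ 0.44349622 -0.03094987] [ 0.44149802 -0.24129454] [ 0.3037794  -0.25292062]
0.2 [0.41717713 0.01690115] [ 0.41187625 -0.17654608] | [0.39901589 0.02420155] [ 0.39726973 -0.15961079] [ 0.27692257 -0.1697704 ]
0.25 [0.42719255 0.01421334] [ 0.42226615 -0.16556784] | [0.35453555 0.07935298] [ 0.35304144 -0.07792705] [ 0.25006574 -0.08662017]
0.3 [0.43720796 0.01152553] [ 0.43265604 -0.15458961] | [0.31005522 0.13450441] [0.30881316 0.00375669] [ 0.22320892 -0.00346995]
[[-0.973 -0.     0.23 ]
 [-0.23   0.    -0.973]
 [-0.    -1.    -0.   ]]
1 [-1.00485932e-05 -1.96617728e-04  2.96979982e+00] [0.99820054 0.05996401 0.        ]
-1 [-1.32085622e-04  6.75053415e-06 -1.71792826e-01] [-0.99820054 -0.05996401 -0.        ]
```

```bash
python3 -m crank '{"slide":[[0,0,0.05],[0,0,0.05],[0,0.03,0.02],[0.03,0.045,0],[0.033,0.046,0],[0.033,0.046,0],[0.033,0.046,0],[0.033,0.046,0],[0.033,0.046,0],[0.033,0.046,0],[0.033,0.046,0],[0.033,0.046,0],[0.033,0.046,0],[0.033,0.046,0],[0.03,0.023,0],[0,0,0],[0,0,0]],"delta_rot":[[0,0,0],[0,0,0],[0,0,-0.02],[0,0,-0.02],[0,0,-0.02],[0,0,-0.02],[0,0,-0.02],[0,0,-0.02],[0,0,-0.02],[0,0,-0.02],[0,0,-0.012],[0,0,0],[0,0,0],[0,0,0],[0,0,0],[0,0,0],[0,0,0]],"claw":[0.0854,0.0854,0.0854,0.0854,0.0854,0.0854,0.0854,0.0854,0.0854,0.0854,0.0854,0.0854,0.0854,0.0854,0.0854,0.0854,0.0854]}' 20
python3 - <<'E'
from h import *
from station import arm
c=arm.camera("wrist");cv2.imwrite("pics/w1.png",c["frame"])
print(arm.get_obs()["ee_pos"],R.from_rotvec(arm.get_obs()["ee_rot"]).as_matrix().round(3))
E
```

```text
time_s: 2.58
ee_pos: [0.539, -0.0748, 0.3512]
ee_rot: [-0.066, 2.191, -2.192]
contact_force: [-0.4, -0.1, 0.8]
width: 0.0854
[ 0.53883069 -0.07516908  0.35140098] [[-0.998 -0.     0.059]
 [-0.059 -0.    -0.998]
 [ 0.    -1.     0.   ]]
```

View pics/w1.png

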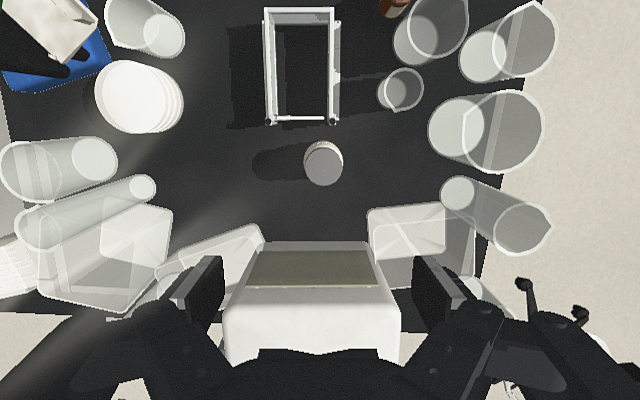

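Run:
```python
from h import *
from station import arm
c=arm.camera("wrist");f=c["frame"]
cv2.imwrite("pics/w1z.png",cv2.resize(f[0:200,220:380],None,fx=3,fy=3,interpolation=cv2.INTER_CUBIC))
print(ray(c,323,160,.085),ray(c,267.5,121.5,.066),ray(c,332,121.5,.066),ray(c,264,10,.06),ray(c,333,9,.06))
```

```text
[ 0.55101415 -0.0830335   0.085     ] [ 0.5942771  -0.00781812  0.066     ] [ 0.59934053 -0.09203892  0.066     ] [ 7.24808587e-01 -5.11380091e-04  6.00000000e-02] [ 0.73093588 -0.08395387  0.06      ]
```

View pics/w1z.png

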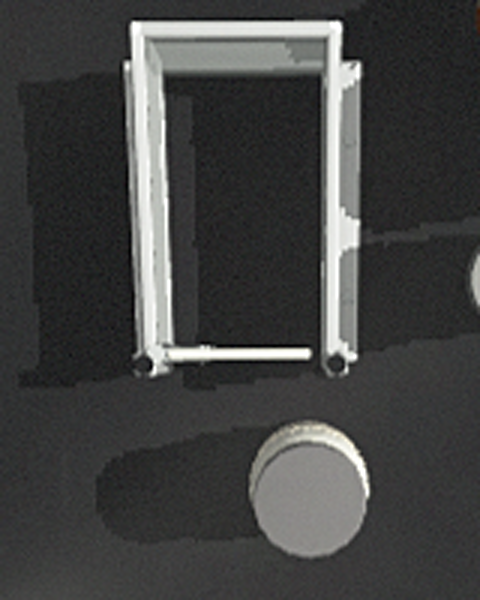

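```bash
python3 -m crank '{"slide":[[0.003,-0.006,-0.05],[0,0,-0.05],[0,0,-0.05],[0,0,-0.05],[0,0,-0.05],[0,0,-0.04],[0,0,-0.02],[0,0,-0.009],[0,0,0],[0,0,0]],"delta_rot":[[0,0,0],[0,0,0],[0,0,0],[0,0,0],[0,0,0],[0,0,0],[0,0,0],[0,0,0],[0,0,0],[0,0,0]],"claw":[0.0854,0.0854,0.0854,0.0854,0.0854,0.0854,0.0854,0.0854,0.0854,0.0854]}' 20
python3 - <<'E'
from h import *
from station import arm
c=arm.camera("scene");cv2.imwrite("pics/s2.png",cv2.resize(c["frame"][100:280,240:480],None,fx=3,fy=3))
c=arm.camera("wrist");cv2.imwrite("pics/w2.png",c["frame"])
E
```

```text
time_s: 3.92
ee_pos: [0.5437, -0.081, 0.0342]
ee_rot: [-0.062, 2.189, -2.191]
contact_force: [0.0, -0.1, -0.7]
width: 0.0856
```

View pics/s2.png

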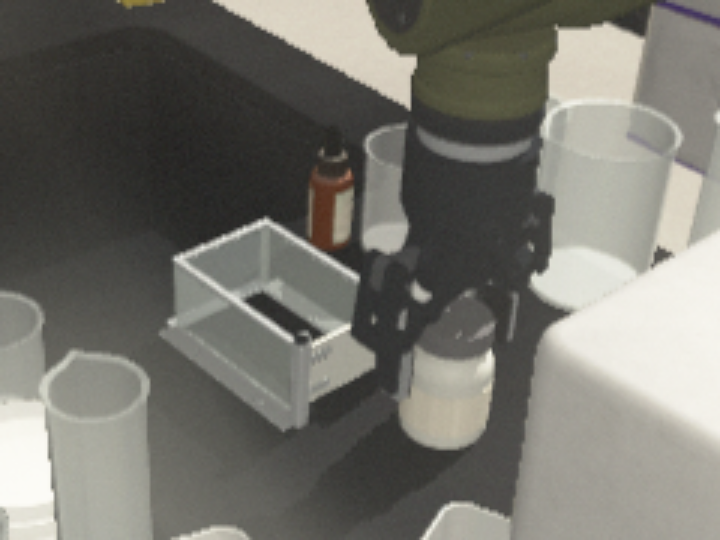

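View pics/w2.png

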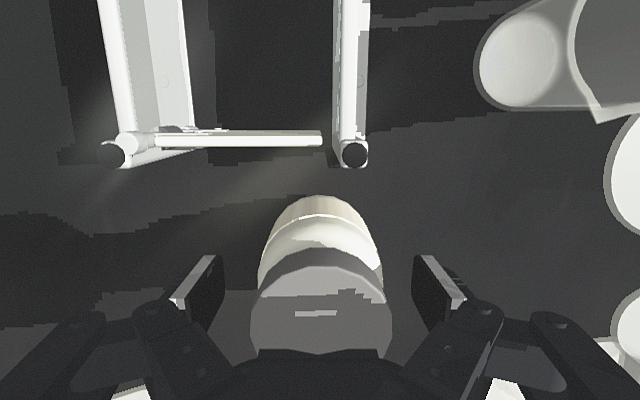

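```bash
python3 -m crank '{"slide":[[0,0,0],[0,0,0],[0,0,0],[0,0,0],[0,0,0],[0,0,0],[0.001,0.004,0],[0.001,0.006,0],[0.001,0.006,0],[0.001,0.006,0],[0.001,0.0045,0],[0.001,0.002,0],[0,0,0],[0,0,0]],"delta_rot":[[0,0,0],[0,0,0],[0,0,0],[0,0,0],[0,0,0],[0,0,0],[0,0,0],[0,0,0],[0,0,0],[0,0,0],[0,0,0],[0,0,0],[0,0,0],[0,0,0]],"claw":[0.07,0.06,0.055,0.052,0.052,0.052,0.052,0.052,0.052,0.052,0.052,0.052,0.052,0.052]}' 20
python3 - <<'E'
from h import *
from station import arm
c=arm.camera("scene");cv2.imwrite("pics/s3.png",cv2.resize(c["frame"][100:280,240:480],None,fx=3,fy=3))
c=arm.camera("wrist");cv2.imwrite("pics/w3.png",c["frame"]);print(ray(c,0,0,.066)[:0])
E
```

```text
time_s: 5.78
ee_pos: [0.5487, -0.0522, 0.0329]
ee_rot: [-0.065, 2.19, -2.191]
contact_force: [-2.3, -4.7, 7.4]
width: 0.0547
[]
```

View pics/s3.png

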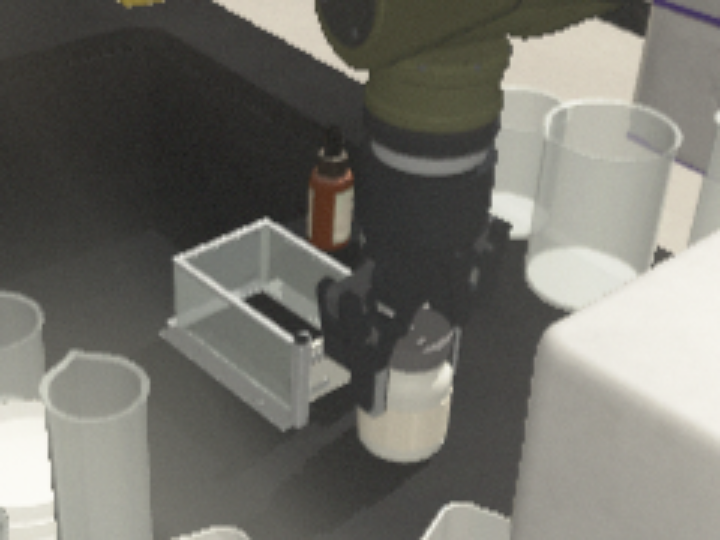

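View pics/w3.png

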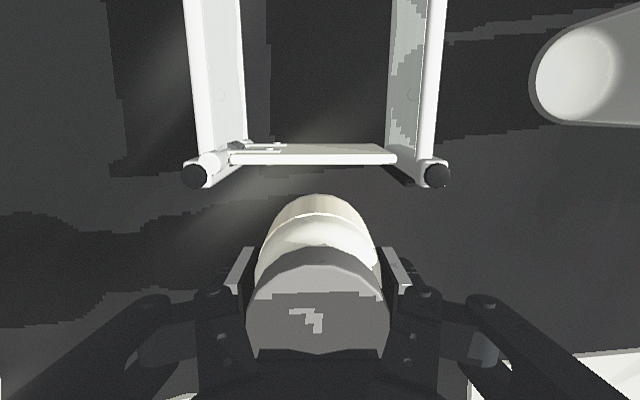

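```bash
python3 -m crank '{"slide":[[0,0,0],[0,0,0],[0,0,0],[0,0,0.02],[0,0,0.04],[0,0,0.05],[-0.025,-0.0015,0],[-0.03,-0.002,0],[0,0,0],[0,0,0],[0,0,0]],"delta_rot":[[0,0,0],[0,0,0],[0,0,0],[0,0,0],[0,0,0],[0,0,0],[0,0,0],[0,0,0],[0.004,-0.06,0],[0.004,-0.06,0],[0,0,0]],"claw":[0.07,0.08,0.0854,0.0854,0.0854,0.0854,0.06,0.04,0.02,0.02,0.02]}' 20
python3 - <<'E'
from h import *
from station import arm
c=arm.camera("scene");cv2.imwrite("pics/s4.png",cv2.resize(c["frame"][100:280,240:480],None,fx=3,fy=3))
c=arm.camera("wrist");cv2.imwrite("pics/w4.png",c["frame"])
E
```

```text
time_s: 7.25
ee_pos: [0.493, -0.0557, 0.1436]
ee_rot: [0.066, 2.135, -2.126]
contact_force: [0.3, 1.1, 1.1]
width: 0.02
```

View pics/s4.png

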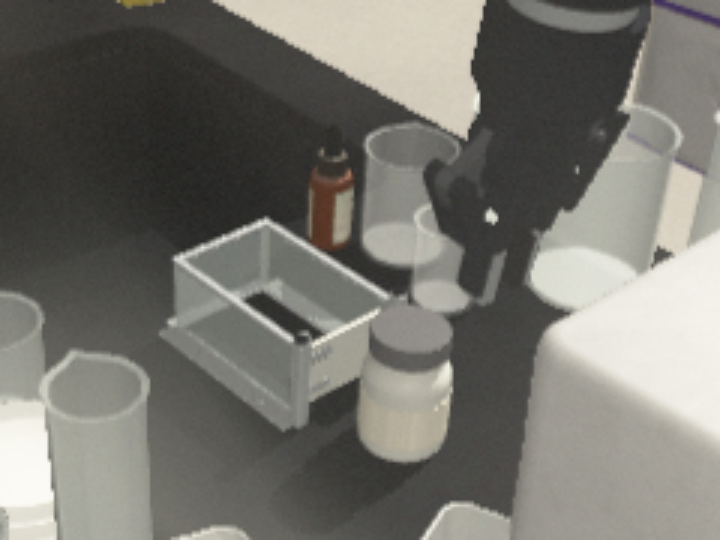

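View pics/w4.png

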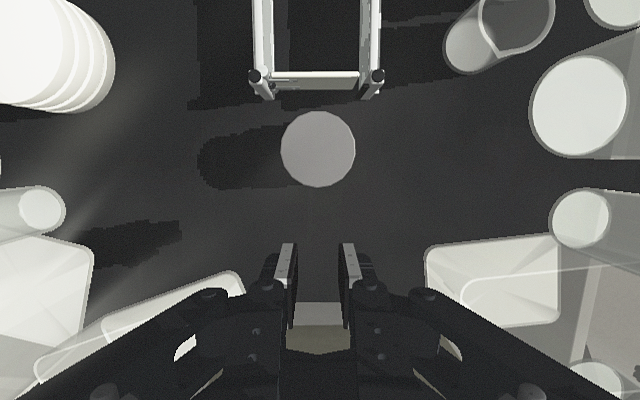

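```bash
python3 -m crank '{"slide":[[0,0,-0.05],[0,0,-0.045],[0,0,-0.02],[0,0,-0.007],[0,0,0],[0.006,0.0004,0],[0.006,0.0004,0],[0.006,0.0004,0],[0.006,0.0004,0],[0.006,0.0004,0],[0.006,0.0004,0],[0.006,0.0004,0],[0,0,0]],"delta_rot":[[0,0,0],[0,0,0],[0,0,0],[0,0,0],[0,0,0],[0,0,0],[0,0,0],[0,0,0],[0,0,0],[0,0,0],[0,0,0],[0,0,0],[0,0,0]],"claw":[0.02,0.02,0.02,0.02,0.02,0.02,0.02,0.02,0.02,0.02,0.02,0.02,0.02]}' 20
python3 - <<'E'
from h import *
from station import arm
c=arm.camera("scene");cv2.imwrite("pics/s5.png",cv2.resize(c["frame"][100:280,240:480],None,fx=3,fy=3))
c=arm.camera("wrist");cv2.imwrite("pics/w5.png",c["frame"])
E
```

```text
time_s: 8.98
ee_pos: [0.5361, -0.0528, 0.0203]
ee_rot: [0.066, 2.135, -2.126]
contact_force: [0.2, 1.0, 0.3]
width: 0.0196
```

View pics/s5.png

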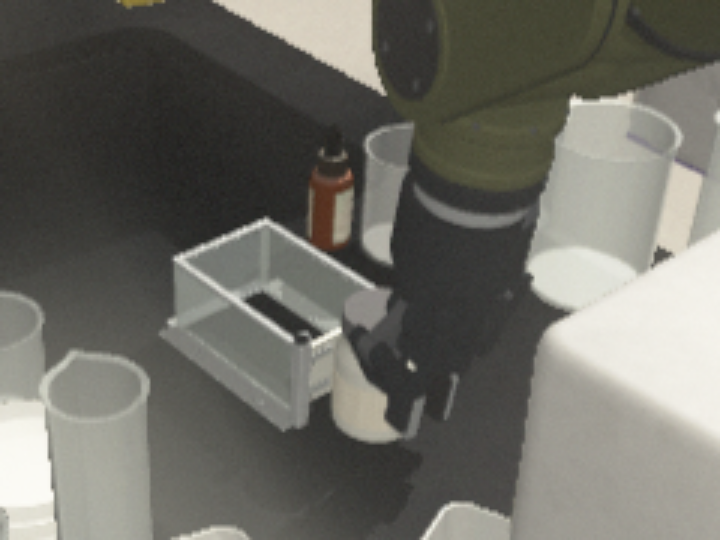

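View pics/w5.png

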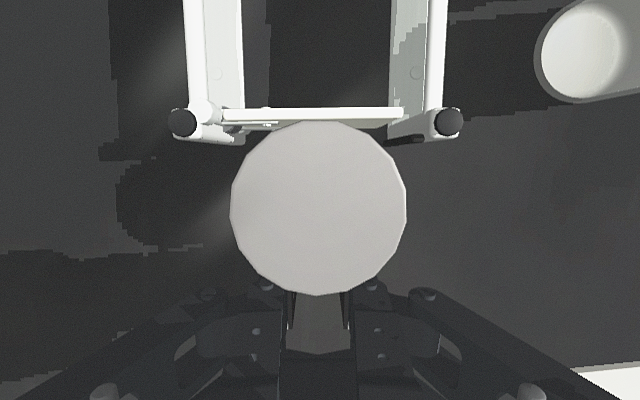

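```bash
python3 -m crank '{"slide":[[0.006,0.0004,0],[0.006,0.0004,0],[0.006,0.0004,0],[0.006,0.0004,0],[0.006,0.0004,0],[0.006,0.0004,0],[0.006,0.0004,0],[0.006,0.0004,0],[0,0,0],[0,0,0]],"delta_rot":[[0,0,0],[0,0,0],[0,0,0],[0,0,0],[0,0,0],[0,0,0],[0,0,0],[0,0,0],[0,0,0],[0,0,0]],"claw":[0.02,0.02,0.02,0.02,0.02,0.02,0.02,0.02,0.02,0.02]}' 20
python3 - <<'E'
from h import *
from station import arm
c=arm.camera("scene");cv2.imwrite("pics/s6.png",cv2.resize(c["frame"][100:280,240:480],None,fx=3,fy=3))
c=arm.camera("wrist");cv2.imwrite("pics/w6.png",c["frame"])
E
```

```text
time_s: 10.32
ee_pos: [0.5839, -0.0496, 0.0205]
ee_rot: [0.066, 2.135, -2.126]
contact_force: [-0.6, -1.7, -0.6]
width: 0.0199
```

View pics/s6.png

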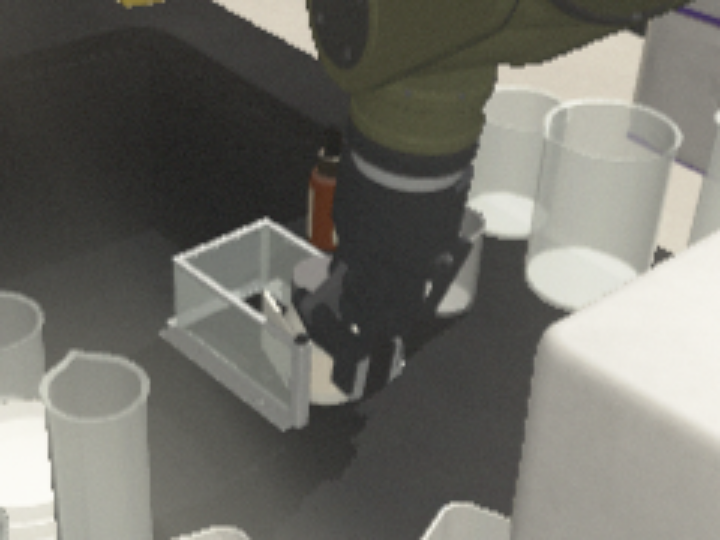

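View pics/w6.png

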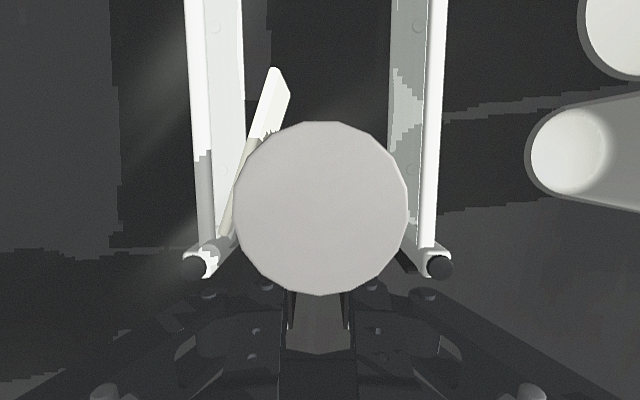

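```bash
python3 -m crank '{"slide":[[0.006,0.0004,0],[0.006,0.0004,0],[0.006,0.0004,0],[0.006,0.0004,0],[0.006,0.0004,0],[0,0,0]],"delta_rot":[[0,0,0],[0,0,0],[0,0,0],[0,0,0],[0,0,0],[0,0,0]],"claw":[0.02,0.02,0.02,0.02,0.02,0.02]}' 20
python3 - <<'E'
from h import *
from station import arm
c=arm.camera("scene");cv2.imwrite("pics/s7.png",cv2.resize(c["frame"][100:280,240:480],None,fx=3,fy=3))
c=arm.camera("wrist");cv2.imwrite("pics/w7.png",c["frame"])
E
```

```text
time_s: 11.18
ee_pos: [0.6054, -0.0477, 0.0207]
ee_rot: [0.039, 2.147, -2.135]
contact_force: [-41.5, -3.4, 35.0]
width: 0.0199
```

View pics/s7.png

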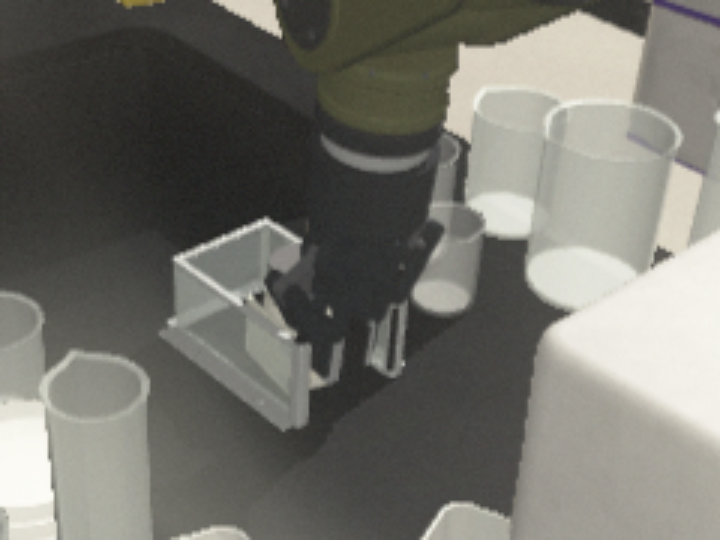

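View pics/w7.png

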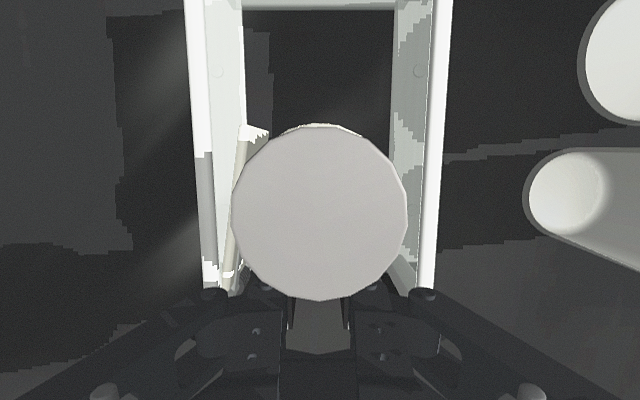

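```bash
python3 -m crank '{"slide":[[-0.012,-0.0007,0],[-0.012,-0.0007,0],[0,0,0.006],[0,0,0.006],[0,0,0],[0,0,0]],"delta_rot":[[0,0,0],[0,0,0],[0,0,0],[0,0,0],[0,0,0],[0,0,0]],"claw":[0.02,0.02,0.015,0.008,0.006,0.006]}' 20
python3 - <<'E'
from h import *
from station import arm
c=arm.camera("scene");cv2.imwrite("pics/s8.png",cv2.resize(c["frame"][100:280,240:480],None,fx=3,fy=3))
c=arm.camera("wrist");cv2.imwrite("pics/w8.png",c["frame"])
E
```

```text
time_s: 12.02
ee_pos: [0.5896, -0.049, 0.0324]
ee_rot: [0.065, 2.136, -2.126]
contact_force: [0.2, 0.5, -0.2]
width: 0.0059
```

View pics/s8.png

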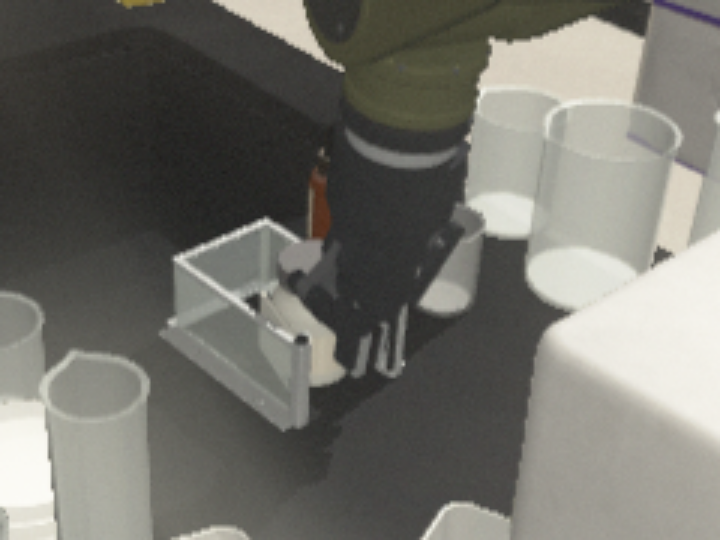

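View pics/w8.png

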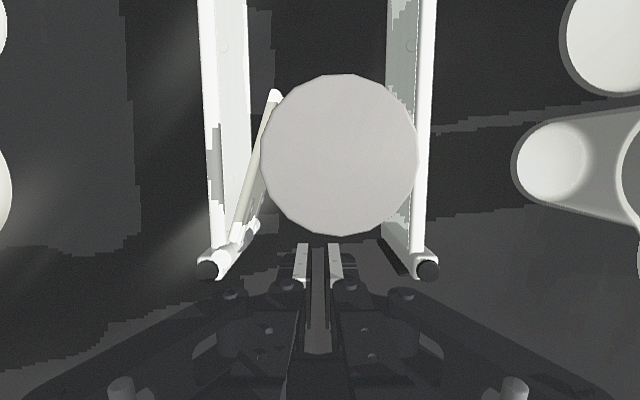

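```bash
python3 -m crank '{"slide":[[0,-0.005,0],[0.006,0.0004,0],[0.006,0.0004,0],[0.006,0.0004,0],[0.005,0.0003,0],[0,0,0]],"delta_rot":[[0,0,0],[0,0,0],[0,0,0],[0,0,0],[0,0,0],[0,0,0]],"claw":[0.006,0.006,0.006,0.006,0.006,0.006]}' 20
python3 - <<'E'
from h import *
from station import arm
c=arm.camera("scene");cv2.imwrite("pics/s9.png",cv2.resize(c["frame"][100:280,240:480],None,fx=3,fy=3))
c=arm.camera("wrist");cv2.imwrite("pics/w9.png",c["frame"])
E
```

```text
time_s: 12.88
ee_pos: [0.6127, -0.0525, 0.0322]
ee_rot: [0.065, 2.135, -2.126]
contact_force: [-1.4, -1.4, 0.8]
width: 0.0059
```

View pics/s9.png

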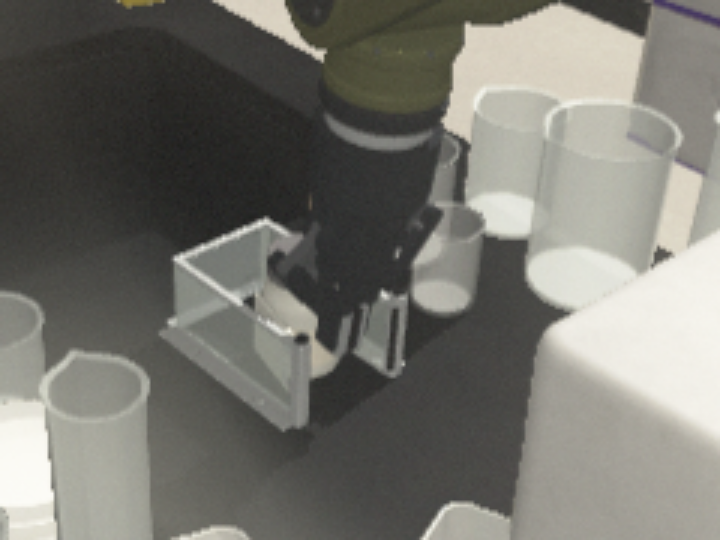

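View pics/w9.png

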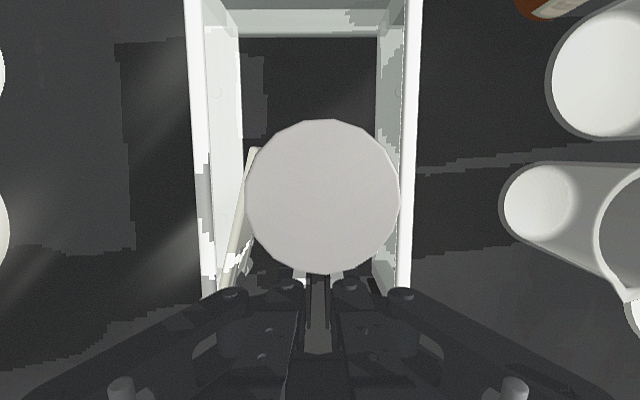

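```bash
python3 -m crank '{"slide":[[0.006,0.0004,0],[0.006,0.0004,0],[0,0,0]],"delta_rot":[[0,0,0],[0,0,0],[0,0,0]],"claw":[0.006,0.006,0.006]}' 20
python3 -m crank '{"slide":[[0.006,0.0004,0],[0.006,0.0004,0],[0,0,0]],"delta_rot":[[0,0,0],[0,0,0],[0,0,0]],"claw":[0.006,0.006,0.006]}' 20
python3 - <<'E'
from h import *
from station import arm
c=arm.camera("scene");cv2.imwrite("pics/s10.png",cv2.resize(c["frame"][100:280,240:480],None,fx=3,fy=3))
c=arm.camera("wrist");cv2.imwrite("pics/w10.png",c["frame"])
E
```

```text
time_s: 13.35
ee_pos: [0.625, -0.0516, 0.0323]
ee_rot: [0.066, 2.135, -2.126]
contact_force: [-0.7, -0.7, -0.6]
width: 0.006
time_s: 13.72
ee_pos: [0.6372, -0.0509, 0.0325]
ee_rot: [0.066, 2.135, -2.126]
contact_force: [-0.0, -0.4, 0.9]
width: 0.0059
```

View pics/s10.png

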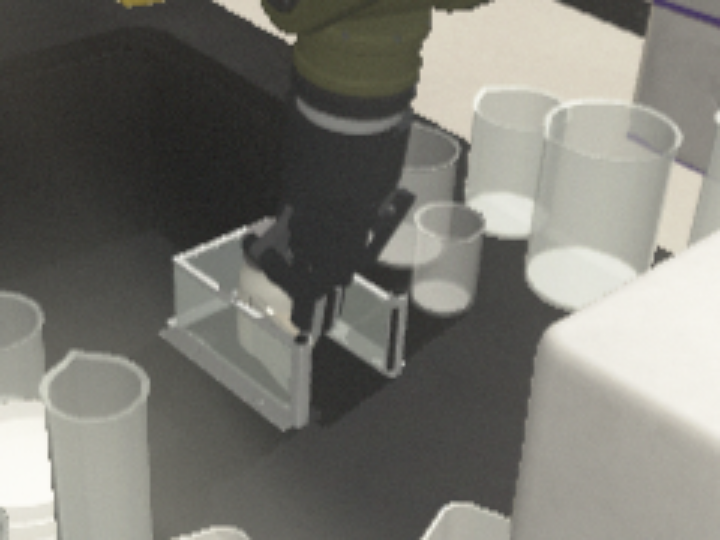

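View pics/w10.png

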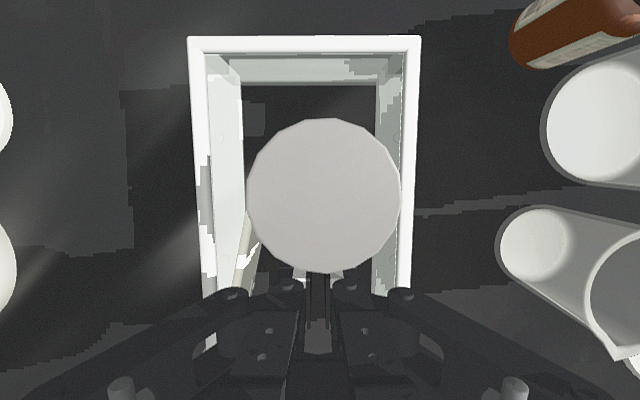

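```bash
python3 -m crank '{"slide":[[0.006,0.0004,0],[0.006,0.0004,0],[0.004,0.0002,0],[0,0,0]],"delta_rot":[[0,0,0],[0,0,0],[0,0,0],[0,0,0]],"claw":[0.006,0.006,0.006,0.006]}' 20
python3 - <<'E'
from h import *
from station import arm
c=arm.camera("wrist");cv2.imwrite("pics/w11.png",c["frame"])
f=c["frame"]
p=ray(c,322,196,.085)-np.array([.598,-.0495,0]);print(p[0]*.998+p[1]*.06,-.06*p[0]+.998*p[1])
E
```

```text
time_s: 14.32
ee_pos: [0.6527, -0.05, 0.0323]
ee_rot: [0.065, 2.135, -2.126]
contact_force: [-1.7, -0.6, 0.7]
width: 0.0058
0.09352162610259261 -0.0062283572745418184
```

View pics/w11.png

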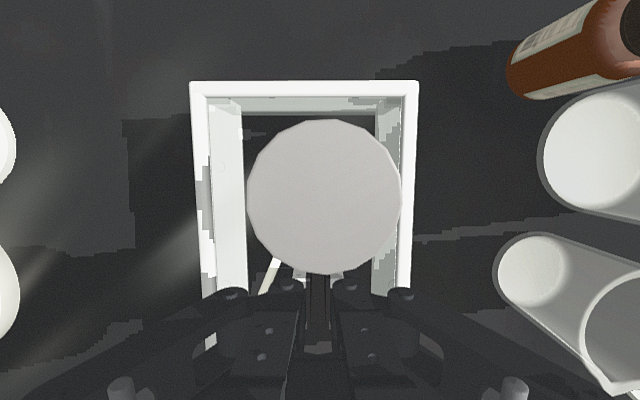

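```bash
python3 -m crank '{"slide":[[0.003,0.0002,0],[0.002,0.0001,0],[0,0,0]],"delta_rot":[[0,0,0],[0,0,0],[0,0,0]],"claw":[0.006,0.006,0.006]}' 20
python3 -m crank '{"slide":[[0.002,0.0001,0],[0,0,0]],"delta_rot":[[0,0,0],[0,0,0]],"claw":[0.006,0.006]}' 20
python3 - <<'E'
from h import *
from station import arm
c=arm.camera("scene");cv2.imwrite("pics/s12.png",cv2.resize(c["frame"][100:280,240:480],None,fx=3,fy=3))
c=arm.camera("wrist");cv2.imwrite("pics/w12.png",c["frame"])
E
```

```text
time_s: 14.75
ee_pos: [0.6574, -0.0496, 0.0322]
ee_rot: [0.065, 2.136, -2.126]
contact_force: [-2.2, -0.9, 0.9]
width: 0.0061
time_s: 15.0
ee_pos: [0.6595, -0.0495, 0.0323]
ee_rot: [0.065, 2.136, -2.126]
contact_force: [-1.7, -1.2, 1.0]
width: 0.0062
```

View pics/s12.png

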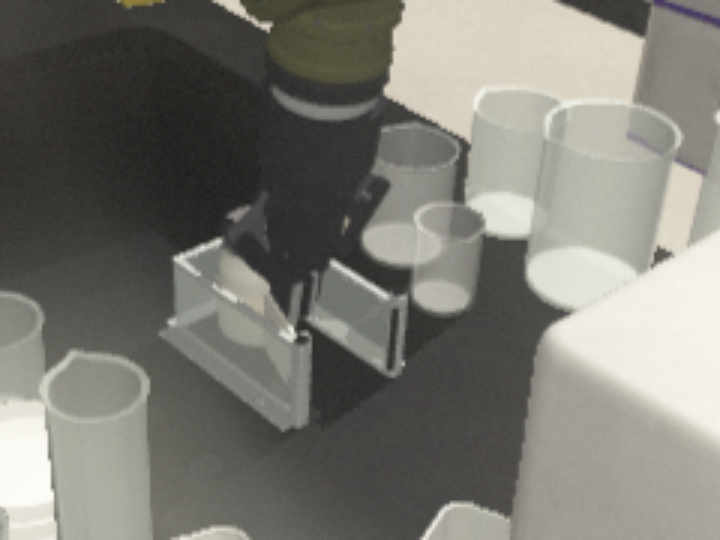

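View pics/w12.png

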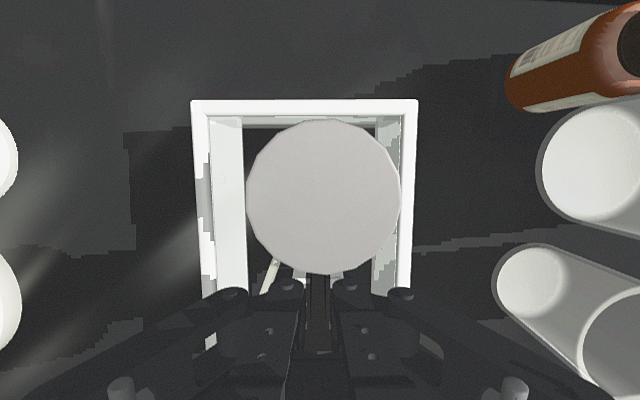

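```bash
python3 -m crank '{"slide":[[0.002,0.0001,0],[0,0,0]],"delta_rot":[[0,0,0],[0,0,0]],"claw":[0.006,0.006]}' 20
python3 -m crank '{"slide":[[0.0015,0.0001,0],[0,0,0]],"delta_rot":[[0,0,0],[0,0,0]],"claw":[0.006,0.006]}' 20
python3 - <<'E'
from h import *
from station import arm
c=arm.camera("wrist");cv2.imwrite("pics/w13.png",c["frame"])
E
```

```text
time_s: 15.35
ee_pos: [0.6601, -0.0494, 0.0322]
ee_rot: [0.061, 2.138, -2.128]
contact_force: [-6.4, -2.1, 4.9]
width: 0.0058
time_s: 15.6
ee_pos: [0.6602, -0.0494, 0.0321]
ee_rot: [0.057, 2.139, -2.129]
contact_force: [-13.8, -1.9, 8.4]
width: 0.0061
```

View pics/w13.png

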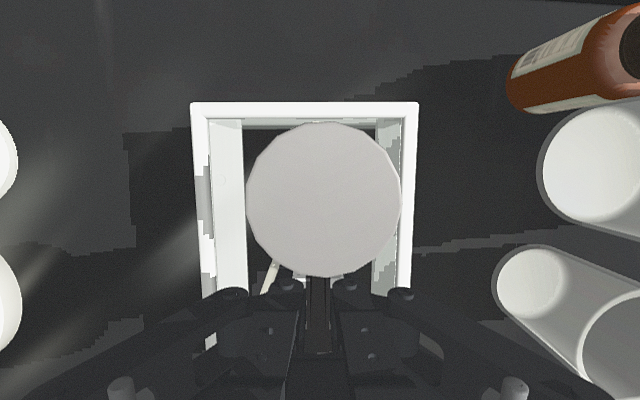

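```bash
python3 -m crank '{"slide":[[-0.003,-0.0002,0],[-0.005,-0.0003,0],[-0.004,-0.0002,0],[0,0,0.01],[0,0,0.02],[0,0,0.03],[0,0,0.04],[0,0,0.05],[0,0,0.05],[0,0,0],[0,0,0],[0,0,0],[0,0,0],[0,0,0],[0,0,0],[0,0,0],[0,0,0],[0,0,0]],"delta_rot":[[0,0,0],[0,0,0],[0,0,0],[0,0,0],[0,0,0],[0,0,0],[0,0,0],[0,0,0],[0,0,0],[0,0,0],[0,0,0],[0,0,0],[0,0,0],[0,0,0],[0,0,0],[0,0,0],[0,0,0],[0,0,0]],"claw":[0.006,0.006,0.006,0.006,0.006,0.006,0.006,0.006,0.006,0.006,0.006,0.006,0.006,0.006,0.006,0.006,0.006,0.006]}' 20
python3 - <<'E'
from h import *
from station import arm
c=arm.camera("scene");cv2.imwrite("pics/s14.png",cv2.resize(c["frame"][100:280,240:480],None,fx=3,fy=3))
c=arm.camera("wrist");cv2.imwrite("pics/w14.png",c["frame"])
E
```

```text
time_s: 17.9
ee_pos: [0.6508, -0.05, 0.2324]
ee_rot: [0.065, 2.136, -2.126]
contact_force: [-0.2, 0.2, 0.5]
width: 0.0061
```

View pics/s14.png

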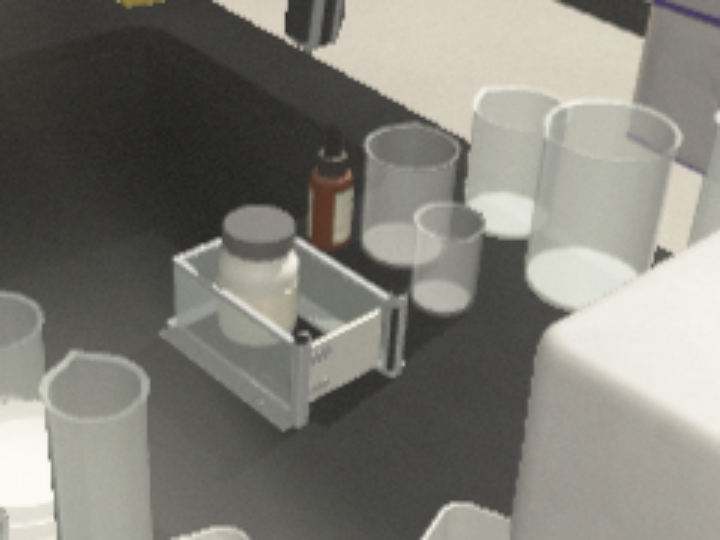

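View pics/w14.png

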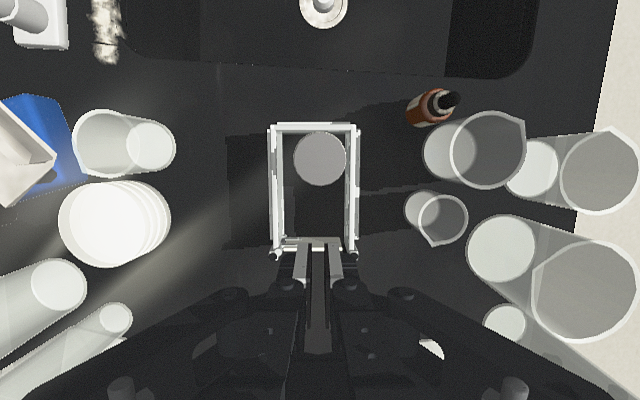

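```bash
python3 -m crank '{"slide":[[0,0,0],[0,0,0],[0,0,0],[0,0,0],[0,0,0],[0,0,0],[0,0,0],[0,0,0]],"delta_rot":[[0,0,0],[0,0,0],[0,0,0],[0,0,0],[0,0,0],[0,0,0],[0,0,0],[0,0,0]],"claw":[0.006,0.006,0.006,0.006,0.006,0.006,0.006,0.006]}' 20
python3 - <<'E'
from h import *
from station import arm
w=arm.camera("wrist");p=ray(w,319,158.5,.085)-np.array([.598,-.0495,0]);print('jar bay',p[0]*.998+p[1]*.06,-.06*p[0]+.998*p[1])
p=ray(w,314,126,.06)-np.array([.598,-.0495,0]);print('back wall rim mid',p[0]*.998+p[1]*.06,-.06*p[0]+.998*p[1])
c=arm.camera("scene")["frame"];o=cv2.imread("pics/scene0.png")
cv2.imwrite("pics/cmp.png",np.hstack([cv2.resize(i[190:245,325:385],None,fx=6,fy=6,interpolation=cv2.INTER_CUBIC) for i in(o,c)]))
E
```

```text
time_s: 19.0
ee_pos: [0.6508, -0.05, 0.2323]
ee_rot: [0.065, 2.136, -2.126]
contact_force: [1.0, -0.5, 0.2]
width: 0.0061
jar bay 0.0999432182932392 -0.006183298583216555
back wall rim mid 0.13143301661373719 -0.0012975980339887732
```

View pics/cmp.png

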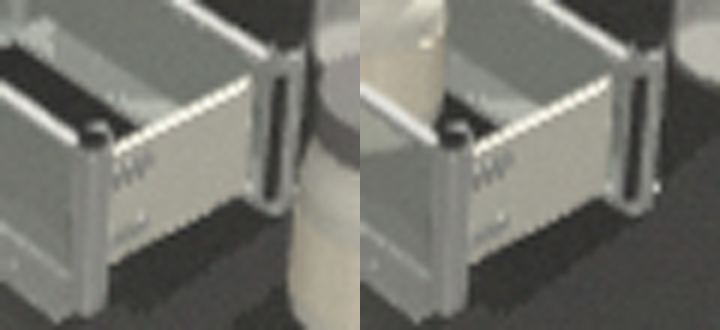

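The gate looks the same as in the first picture, so it is shut. The jar is at bay x ≈ 0.100 m, y ≈ -0.006 m and upright.

```bash
python3 -c "
from station import arm
print(arm.job_done())"
```

```text
the job is handed in; nothing more can be done
None
```

The jar stands home against the bay's back wall with the gate shut behind it, and I handed the job in at about 19 s. I don't know the verdict, because the hand-in doesn't report one.

**What I did:** I gripped the jar lightly and slid it sideways to line up with the gateway. Then I let go and pushed it from behind with the fingers low and tilted, through the gate to the back wall. The push force rose to about 14 N there, with the gate still held open. I backed off, lifted the gripper straight up, and the gate swung shut.

**Last checks:**
- **Jar:** it is upright at about x = 100 mm, y = -6 mm in the bay's frame, to about 2 mm. The gate pushed it toward the right wall, but y is inside the ±14 mm limit.
- **Gate:** it looks the same as in the first picture, where it was shut.
- **Bystanders:** the dropper bottle, dishes and beakers look undisturbed; I judged this from the pictures and did not measure it.

**What went wrong:** partway in, the finger joints hit the gate posts. The wrist reading at the end of that move was about 42 N in x and 35 N in z, roughly 54 N in total. That is above the 40 N limit if it counts as the gripper's body pressing on something, so it could fail the run. I backed off, raised the fingers 12 mm, closed them further and carried on without touching the posts again.

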